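# Knock a sunken vial out of a vial block

## Task

The blue-capped vial sits too deep in the aluminium vial block to be gripped: knock it out from below by pulling the black knob in front of its well all the way up, which pushes the knockout rod up through the hole in the well's bottom. Then take the raised vial and stand it upright in the yellow tray on the left end of the block. Leave the other two vials down in their wells.

Things in the scene. Friction and masses are not known exactly. Their poses are not given: they have to be found in the camera images.
- vial_block: Fixed aluminium block, 70 mm (x) by 314 mm (y), top face at z = 128. Origin on the worktop under its centre; -x front, +y left end, z up; all in mm. Wells 25 wide, 52 deep at x = 0, y = -115, -40, 35. Each has its own black knob at x = -75, same y: upright cylinder, 20 diameter, z = 105 to 135 when down, on a thin post. Yellow tray on top at x = 0, y = 110: inside 60 (x) by 76 (y), floor z = 130, rim z = 136.
- vial_2: Sample vial to move: clear glass, blue cap, 21 mm in diameter, 49 mm tall, 20 to 42 g; origin at the centre of its underside, z up. Starts in any well, cap 3 mm below the block's top. Its knob slides straight up 40 mm to a stop, takes about 6 N and stays up by friction; the rod then has lifted the vial 38 mm, to stand upright 35 mm proud of the block.
- vial_1: Vial with a white cap, clear glass, 21 mm in diameter, 49 mm tall, sunk in another well of the block; origin at the centre of its underside, z up. Stays where it is.
- vial_3: Vial with a black cap, amber glass, 21 mm in diameter, 49 mm tall, sunk in another well of the block; origin at the centre of its underside, z up. Stays where it is.

How it is judged (in metres and radians):
On the way:
1. the knockout rod holds the blue-capped vial at least 22 mm above its well floor, still in its well, with the fingers off the vial (z of vial_2 in the frame of vial_block between 0.098 and 0.125 m and x of vial_2 in the frame of vial_block between -0.01 and 0.01 m and y of vial_2 in the frame of vial_block below 0.05 m and contact force between the fingers and vial_2 below 0.2 N), for 0.2 s.
At the end, for the whole second after the job is handed in: The blue-capped vial stands upright (within 10 degrees), released and at rest, on the floor of the yellow tray, inside its rim; the white-capped and black-capped vials are down in their wells (within 9 mm of the well floors) (x of vial_2 in the frame of vial_block between -0.03 and 0.03 m and y of vial_2 in the frame of vial_block between 0.072 and 0.148 m and z of vial_2 in the frame of vial_block between 0.126 and 0.135 m and angle between vial_2's own z axis and vertical below 0.17 rad and linear speed of vial_2 below 0.02 m/s and z of each of vial_1, vial_3 in the frame of vial_block below 0.085 m); the robot touches nothing.
It fails at once if the white-capped vial is pushed up or moved by more than 15 mm (distance of vial_1 from where it was at the start of the episode above 0.015 m).
It fails at once if the black-capped vial is pushed up or moved by more than 15 mm (distance of vial_3 from where it was at the start of the episode above 0.015 m).
It also fails if it takes over 45 s, if anything falls off the work surface, if the arm or the gripper's body presses on something with over 40 N, if the wrist force passes 120 N, or if a joint passes its speed limit or range.

## Robot

A 6-joint arm with a two-finger parallel gripper is mounted at the origin on a cart in front of the work surface, level with it; the furniture and walls round the work are solid. World frame = base frame: x ahead of the robot, y to its left, z up, the work surface at z = 0. Lengths are in m, angles in degrees, forces in N, time in s.
With the tool pointing down it reaches from about 0.35 to 0.85 m from the base axis. Payload 8.1 kg.
Tool frame: the origin (TCP) lies midway between the tips of the shut fingers; the grasp point (between the pads) lies 19 mm behind it (r.grip_point_offset is the distance from the TCP to the grasp point, in m); z points along the fingers, x is the direction in which the jaws open and shut, and the axes are right-handed (so a half turn about z gives the same grasp; the last joint's range is limited). The gripper opens to 93 mm and grips with 3 to 60 N. Pads are 15 mm wide; open, the fingers measure 128 mm over their backs; the gripper's body (75 mm by 188 mm) begins 65 mm behind the grasp point.
Start: joints at [-72.33, 7.471, 85.268, -0, 87.261, -4.893], TCP at [0.23, -0.554, 0.219] pointing down, gripper open.
Joint ranges: [-169.43, 169.43], [-51.17, 129.36], [1.28, 143.12], [-76.62, 256.62], [0, 156.53], [-152.29, 152.29]. Speed limits (degrees/s): [136.94, 136.94, 159.86, 180, 180, 180].

## Interface

Orientations are given as a 3x3 rotation matrix whose columns are the frame's x, y, z axes.
In Python, from bench import r, get_image gives the robot as it stands.
- The arm moves only by the tool step_arm, never from a script. Its argument "increments" is a list of rows, each a list of 3 entries, a list of its own where there are three numbers: the shift along the tool's x, y, z in mm, then the turn about the tool's z in rad, then the opening, from 0 (shut) to 1 (fully open). A call has exactly 5 rows; each row shifts and turns the commanded pose from where the row before left it, along the tool's axes as they then stand; what a row does not reach is not made up. A row lasts 1/8 s, in which the tool goes at most 62.5 mm and 10.7 degrees, less where a joint would pass 70% of its speed; a pose out of reach is approached as far as the arm can. A call is refused whole if a number of a shift passes 62.5 or a number of a turn 0.188, either way. A call with a gripper value outside its range is refused whole. The fingers move at their own pace and stop on an object; the grip force is fixed at half the most. Time passes only in rows, so rows that do not move let the fingers close, or fill a call up. It gives the time, the measured TCP pose, the force and the opening at its end, in the units of the state.
- r.state(): the state, without advancing time (a new reading comes with each control period).
- get_image(name): name is "side" or "top" or "wrist"; returns a dict with "image" (384x512x3 uint8, blue, green, red), "camera_matrix" (3x3 intrinsics, pixels), "rvec" (rotation vector, rad) and "tvec" (3), from world to camera coordinates, as OpenCV has them. Camera axes: x right, y down, z forward; pixel columns grow to the right and rows downward; lengths in m; the calibration is good to about 2 mm. A picture is of the moment at which its call begins. There is no depth.
- r.hand_in(): hands the job in, once; it reports no verdict.
The state is a dict: "time_s": time; "joint_positions": joint angles; "joint_vel": joint speeds; "effort": joint torques, N m; "position": TCP position; "eef_rot": TCP orientation; "ft_force": force on the tool from outside, world axes, zero at the start; "moment": the same for the moment, N m; "gripper_width": finger opening in m.
Only numpy, scipy, OpenCV 4.12 (cv2) and the standard library are available. Lean on these libraries where they do the work, as an engineer would, in place of code of your own. Each camera call takes 0.05 s, during which the arm holds its last target.

## Working session

There is one attempt and no reset: what is moved stays moved. The work goes in short steps, Python scripts to look and compute and a tool call to move; the robot and the scene stay as the last step left them, time stands still between calls to the robot, and variables do not carry over. Pictures are saved under pics/ and viewed, and the job is handed in when it is done.

Besides the shell and the picture viewer there is one more tool, called after "Request:" by a JSON object that holds its "method" and its "body". step_arm: Moves the arm, as the interface text tells. Its arguments: {"type":"object","properties":{"increments":{"type":"array","items":{"type":"array"}}},"required":["increments"]}

```bash
mkdir -p pics
python3 - <<'E'
from bench import r,get_image
import cv2
for n in("side","top","wrist"):
    d=get_image(n); cv2.imwrite(f"pics/{n}0.png",d["image"]); print(n,d["camera_matrix"].tolist(),d["rvec"],d["tvec"])
s=r.state();print(s["time_s"],s["position"],s["eef_rot"],s["gripper_width"],s["ft_force"],r.grip_point_offset)
E
```

```text
side [[434.62183472390393, 0.0, 257.2693002875476], [0.0, 434.62183472390393, 191.9131016083012], [0.0, 0.0, 1.0]] [ 0.60203498  2.84360053 -0.88184124] [ 0.51856878 -0.09296649  1.01594633]
top [[440.7995173442957, 0.0, 258.49442687579744], [0.0, 440.7995173442957, 184.453565075132], [0.0, 0.0, 1.0]] [ 2.20397684 -2.14337235  0.07999086] [-0.04608075  0.5531565   0.86528143]
wrist [[281.40856088836, 0.0, 258.0327395093867], [0.0, 281.40856088836, 190.62440260563554], [0.0, 0.0, 1.0]] [-2.39935655  1.60110557  0.24231343] [-0.59827994 -0.0336843   0.3902064 ]
0.15 [ 0.23010788 -0.55363148  0.21781299] [[ 3.83712470e-01 -9.23452514e-01 -4.40887694e-04]
 [-9.23451456e-01 -3.83712701e-01  1.40395542e-03]
 [-1.46566037e-03 -1.31576820e-04 -9.99998917e-01]] 0.0927369889169097 [-0.09215367 -0.11954659 -0.90514655] 0.0188
```

View pics/side0.png

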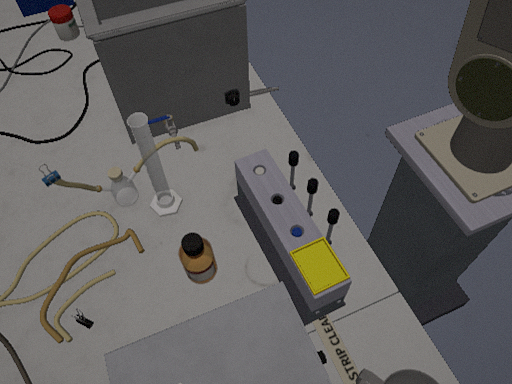

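View pics/top0.png

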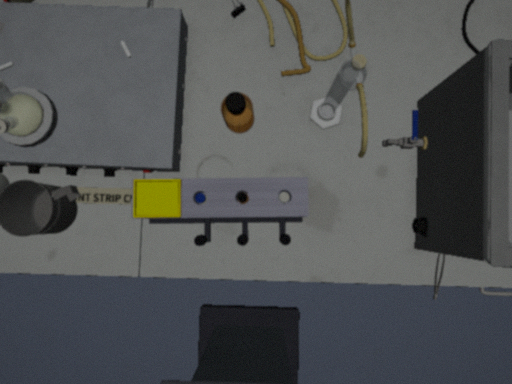

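View pics/wrist0.png

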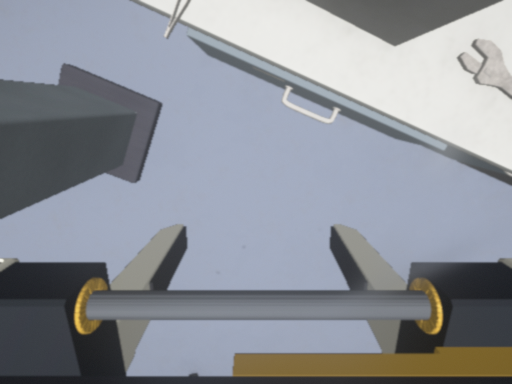

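The blue cap is in the well next to the tray (side 297,231; top 200,198), with its knob at side (333,216) and top (201,240). I'll zoom in for precise pixels.

Run:
```python
import cv2
a=cv2.imread("pics/top0.png")[165:260,125:315]; cv2.imwrite("pics/topz.png",cv2.resize(a,None,fx=4,fy=4,interpolation=cv2.INTER_CUBIC))
a=cv2.imread("pics/side0.png")[140:320,225:365]; cv2.imwrite("pics/sidez.png",cv2.resize(a,None,fx=3.3333,fy=3.33333,interpolation=cv2.INTER_CUBIC))
```

```text
(no output)
```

View pics/topz.png

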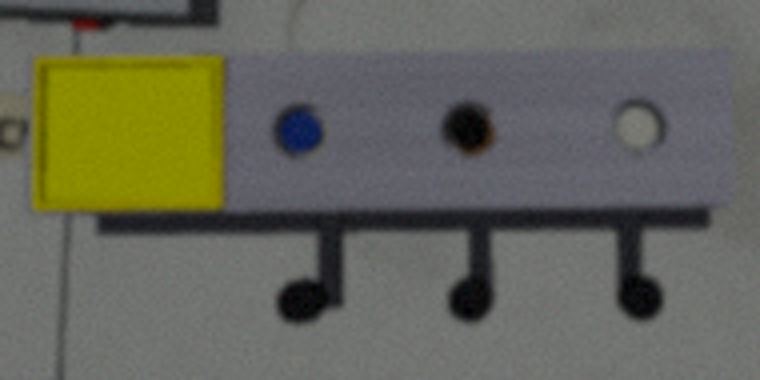

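View pics/sidez.png

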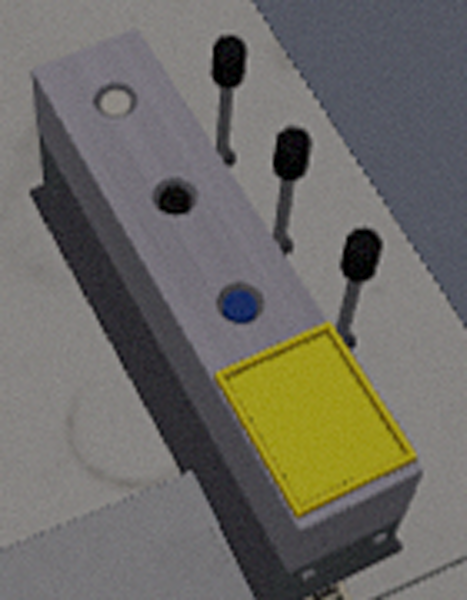

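```bash
cat > fit.py <<'E'
import numpy as np,cv2
from scipy.optimize import least_squares
from bench import get_image
B=[[0,35,128],[0,-40,128],[0,-115,128],[35,-157,128],[-35,-157,128]]
T=np.array([[299,129],[468,128],[638,127],[733,50],[733,207]],float)
S=np.array([[241,302],[175,197],[116,100],[33,75],[137,32]],float)
T=(T+.5)/4-.5+[125,165]; S=(S+.5)/(10/3)-.5+[225,140]
B=np.array(B,float)/1000
ct,cs=get_image("top"),get_image("side")
def W(p,b):
    c,s=np.cos(p[2]),np.sin(p[2]); b=np.atleast_2d(b)
    return np.c_[p[0]+c*b[:,0]-s*b[:,1],p[1]+s*b[:,0]+c*b[:,1],b[:,2]]
def proj(c,X): return cv2.projectPoints(X,c["rvec"],c["tvec"],c["camera_matrix"],None)[0][:,0]
def f(p,use=(1,1)):
    X=W(p,B); o=[]
    if use[0]:o.append(proj(ct,X)-T)
    if use[1]:o.append(proj(cs,X)-S)
    return np.concatenate(o).ravel()
if __name__=="__main__":
  for u in((1,0),(0,1),(1,1)):
    q=least_squares(f,[.5,0,0],args=(u,),loss='soft_l1'); print(u,q.x[:2],np.degrees(q.x[2])); print(np.round(f(q.x,u).reshape(-1,2),1).tolist())
  p=q.x
  for n,b in(("knob",[-.075,.035,.135]),("well",[0,.035,.128]),("tray",[0,.11,.13]),("k2",[-.075,-.04,.135])):
    X=W(p,[b]);print(n,X,proj(ct,X),proj(cs,X))
E
python3 fit.py
```

```text
(1, 0) [0.52174113 0.0372501 ] 1.6521444078038476
[[0.1, -0.2], [0.1, 0.0], [-0.1, 0.3], [-0.3, -0.2], [0.1, 0.1]]
(0, 1) [0.52148833 0.04010338] 2.4633701849758816
[[0.3, 0.7], [0.2, 0.2], [-0.1, 0.3], [-0.7, -1.1], [0.1, -0.7]]
(1, 1) [0.52149485 0.03812853] 1.9407270562766903
[[-0.4, 0.1], [-0.4, 0.1], [-0.6, 0.1], [-0.9, -0.5], [-0.3, -0.3], [-0.4, -0.1], [-0.0, -0.7], [0.0, -0.7], [-0.5, -2.2], [0.4, -1.5]]
knob [[0.44535258 0.07056854 0.135     ]] [[198.14572362 239.68173517]] [[333.95724128 211.94216137]]
well [[0.52030956 0.07310846 0.128     ]] [[198.96584537 196.94444783]] [[296.57058917 230.12155155]]
tray [[0.51776964 0.14806544 0.13      ]] [[156.49980409 197.14050448]] [[318.21601579 265.07783426]]
k2 [[ 0.4478925  -0.00438844  0.135     ]] [[241.13838611 239.45383881]] [[313.0026536  181.20892664]]
```

```bash
cat > tri.py <<'E'
import numpy as np,cv2
from fit import ct,cs
def P(c): return c["camera_matrix"]@np.c_[cv2.Rodrigues(c["rvec"])[0],np.ravel(c["tvec"])]
def tri(t,s):
    X=cv2.triangulatePoints(P(ct),P(cs),np.array(t,float),np.array(s,float)).ravel();return X[:3]/X[3]
E
python3 - <<'E'
from tri import *
print("rod tip",tri((437,298),(278,90)),"rod root",tri((442,255),(240,95)))
print("box near-top corner", tri((497,262),(243,3)), "black knob",tri((420,226),(232,97)))
print("box lower corner", tri((416,250),(249,122)))
print("knobs",[tri(t,s) for t,s in(((200.5,240),(333.5,212.5)),)])
E
```

```text
rod tip [ 0.3321793  -0.40179621 -0.01556548] rod root [ 0.42800686 -0.413154   -0.0068384 ]
box near-top corner [ 0.43226861 -0.36847949  0.28387877] black knob [ 0.48110517 -0.33765121  0.07268979]
box lower corner [ 0.42629587 -0.38142993 -0.07836458]
knobs [array([0.44419341, 0.0676489 , 0.12801993])]
```

Run:
```python
import cv2
a=cv2.imread("pics/top0.png")[130:320,340:512]; cv2.imwrite("pics/topb.png",cv2.resize(a,None,fx=3,fy=3))
```

```text
(no output)
```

View pics/topb.png

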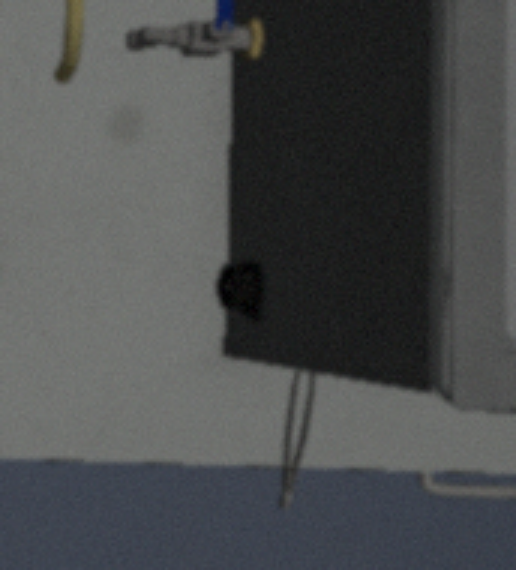

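Request:
{"method": "step_arm", "body": {"increments": [[[0,0,-30],0.18,0.5],[[0,0,-30],0.18,0.5],[[-50,-12,0],0,0.5],[[-50,-12,0],0,0.5],[[-50,-12,0],0,0.5]]}}

```text
time_s: 0.98
position: [0.2613, -0.4015, 0.2786]
eef_rot: [[0.033, -0.999, 0.0], [-0.999, -0.033, -0.0], [0.0, -0.0, -1.0]]
ft_force: [-0.0, -0.1, -0.1]
gripper_width: 0.0488
```

Request:
{"method": "step_arm", "body": {"increments": [[[-54,-14,0],0,0.5],[[-54,-15,0],0,0.5],[[-54,-16,0],0,0.5],[[-54,-29,0],0,0.5],[[-54,-29,0],0,0.5]]}}

```text
time_s: 1.6
position: [0.3554, -0.128, 0.279]
eef_rot: [[0.033, -0.999, 0.001], [-0.999, -0.033, -0.001], [0.001, -0.001, -1.0]]
ft_force: [0.9, -1.1, 0.3]
gripper_width: 0.0462
```

```bash
cat > to.py <<'E'
import sys,numpy as np
from bench import r
s=r.state();d=np.array(list(map(float,sys.argv[1:4])))-s["position"]
print(s["position"],s["eef_rot"].__class__,"tool shift mm",np.round(1000*np.array(s["eef_rot"]).T@d,1))
E
python3 to.py 0.445 0.070 0.2
```

```text
[ 0.35537226 -0.1279878   0.27904883] <class 'numpy.ndarray'> tool shift mm [-195.  -96.   79.]
```

Request:
{"method": "step_arm", "body": {"increments": [[[-49,-24,0],0,0.5],[[-49,-24,10],0,0.5],[[-49,-24,20],0,0.5],[[-48,-24,40],0,0.5],[[0,0,9],0,0.5]]}}

```text
time_s: 2.22
position: [0.4417, 0.0681, 0.1993]
eef_rot: [[0.038, -0.999, -0.005], [-0.999, -0.038, 0.001], [-0.001, 0.004, -1.0]]
ft_force: [-0.1, -0.5, 0.4]
gripper_width: 0.0465
```

```bash
python3 - <<'E'
from bench import r,get_image
import cv2
for n in("side","wrist"):
    d=get_image(n); cv2.imwrite(f"pics/{n}1.png",d["image"])
import numpy as np
from fit import W
p=[.5216,.038,np.radians(1.9)]
for b in([-.075,.035,.135],[-.075,.035,.105],[-.075,-.04,.135],[0,.035,.125]):
    print(cv2.projectPoints(W(p,b),d["rvec"],d["tvec"],d["camera_matrix"],None)[0].ravel())
E
python3 to.py .445 .070 .1
```

```text
[254.51125073 198.59099281]
[254.87710851 188.41303743]
[341.94585102 198.9072742 ]
[254.6714764 107.1862272]
[0.44303435 0.06443201 0.20319369] <class 'numpy.ndarray'> tool shift mm [ -5.5  -2.1 103.2]
```

View pics/wrist1.png

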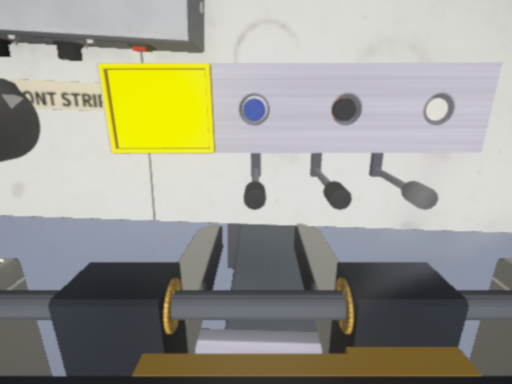

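View pics/side1.png

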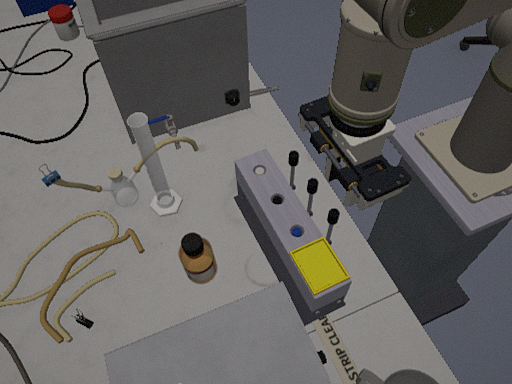

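The wrist image shows the blue cap at (254,109) and its knob at about (255,195). The fit predicted (255,107) and (254,198), so the pose agrees. I'll let the arm settle, then descend part of the way.

Request:
{"method": "step_arm", "body": {"increments": [[[0,0,0],0,0.5],[[0,0,0],0,0.5],[[0,0,10],0,0.5],[[0,0,20],0,0.5],[[0,0,20],0,0.5]]}}

```text
time_s: 3.05
position: [0.4427, 0.0651, 0.1513]
eef_rot: [[0.033, -0.999, 0.0], [-0.999, -0.033, -0.0], [0.0, -0.0, -1.0]]
ft_force: [0.3, -0.1, 0.1]
gripper_width: 0.0464
```

```bash
python3 to.py .445 .070 .103
```

```text
[0.44269221 0.06510191 0.15126914] <class 'numpy.ndarray'> tool shift mm [-4.8 -2.5 48.3]
```

Request:
{"method": "step_arm", "body": {"increments": [[[-5,-2.5,0],0,0.5],[[0,0,16],0,0.5],[[0,0,16],0,0.5],[[0,0,16],0,0.5],[[0,0,0],0,0.5]]}}

```text
time_s: 3.68
position: [0.4437, 0.0703, 0.1023]
eef_rot: [[0.034, -0.999, -0.003], [-0.999, -0.034, -0.0], [0.0, 0.003, -1.0]]
ft_force: [0.0, 0.4, 0.2]
gripper_width: 0.0464
```

Request:
{"method": "step_arm", "body": {"increments": [[[0,0,0],0,0.15],[[0,0,0],0,0.0],[[0,0,0],0,0.0],[[0,0,0],0,0.0],[[0,0,0],0,0.0]]}}

```text
time_s: 4.3
position: [0.4456, 0.07, 0.1048]
eef_rot: [[0.034, -0.999, 0.001], [-0.999, -0.034, -0.001], [0.001, -0.001, -1.0]]
ft_force: [-0.7, -4.1, 4.6]
gripper_width: 0.0196
```

Request:
{"method": "step_arm", "body": {"increments": [[[0,0,-8],0,0.0],[[0,0,-8],0,0.0],[[0,0,-8],0,0.0],[[0,0,-8],0,0.0],[[0,0,0],0,0.0]]}}

```text
time_s: 4.92
position: [0.4456, 0.07, 0.1368]
eef_rot: [[0.034, -0.999, 0.001], [-0.999, -0.034, -0.001], [0.001, -0.001, -1.0]]
ft_force: [0.8, -5.3, 2.7]
gripper_width: 0.0193
```

Request:
{"method": "step_arm", "body": {"increments": [[[0,0,-4],0,0.0],[[0,0,-2],0,0.0],[[0,0,-2],0,0.0],[[0,0,0],0,0.0],[[0,0,0],0,0.0]]}}

```text
time_s: 5.55
position: [0.4455, 0.07, 0.1439]
eef_rot: [[0.034, -0.999, 0.001], [-0.999, -0.034, -0.001], [0.001, -0.001, -1.0]]
ft_force: [4.7, -5.7, -3.8]
gripper_width: 0.0191
```

Run:
```python
from bench import r,get_image
import cv2
d=get_image("side"); cv2.imwrite("pics/side2.png",d["image"])
a=d["image"][140:320,225:365];cv2.imwrite("pics/side2z.png",cv2.resize(a,None,fx=3.3333,fy=3.3333,interpolation=cv2.INTER_CUBIC))
s=r.state();print(s["position"],s["ft_force"],s["gripper_width"])
```

```text
[0.44556276 0.06997965 0.14386246] [ 4.33388496 -4.89264472 -3.46861182] 0.019554248209707564
```

View pics/side2z.png

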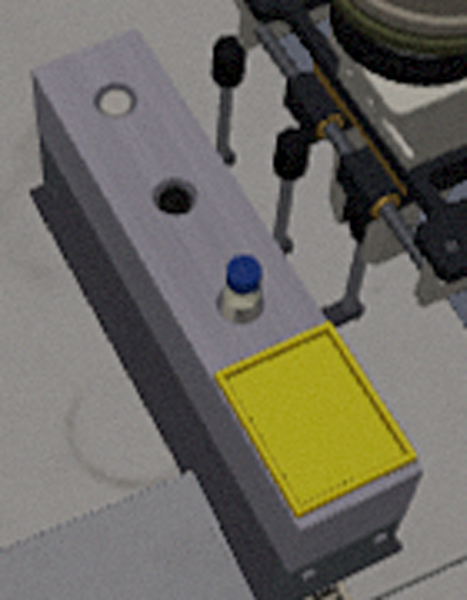

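Run:
```python
from fit import *
p=[.5216,.038,np.radians(1.9)]
for z in(.14,.15,.155,.16,.163):print(z,(proj(cs,W(p,[0,.035,z]))[0]-[225,140])*3.3333)
```

```text
0.14 [239.55576652 288.96313742]
0.15 [240.68267034 279.28756143]
0.155 [241.25556917 274.36866239]
0.16 [241.83490752 269.39447371]
0.163 [242.18564682 266.38303237]
```

The blue vial now stands proud (cap top at zoom 245,264, about z 0.16). I'll nudge the knob up slightly to make sure it's at the stop, then release.

Request:
{"method": "step_arm", "body": {"increments": [[[0,0,-1],0,0.0],[[0,0,-1],0,0.0],[[0,0,0],0,0.0],[[0,0,0],0,0.3],[[0,0,0],0,0.5]]}}

```text
time_s: 6.32
position: [0.4448, 0.0708, 0.1461]
eef_rot: [[0.034, -0.999, -0.001], [-0.999, -0.034, 0.001], [-0.001, 0.001, -1.0]]
ft_force: [-0.2, 0.1, -0.6]
gripper_width: 0.0334
```

Request:
{"method": "step_arm", "body": {"increments": [[[0,0,0],0,0.5],[[0,0,-15],0,0.5],[[0,0,-35],0,0.5],[[0,0,-35],0,0.5],[[0,0,0],0,0.5]]}}

```text
time_s: 6.95
position: [0.4474, 0.0705, 0.236]
eef_rot: [[0.034, -0.999, 0.007], [-0.999, -0.034, 0.0], [-0.0, -0.007, -1.0]]
ft_force: [-0.4, -0.4, -0.1]
gripper_width: 0.0467
```

Run:
```python
from bench import r,get_image
import cv2
for n in("side","top"):
    d=get_image(n); a=d["image"][140:320,225:365] if n=="side" else d["image"][165:260,125:315]
    f=3.3333 if n=="side" else 4
    cv2.imwrite(f"pics/{n}3z.png",cv2.resize(a,None,fx=f,fy=f,interpolation=cv2.INTER_CUBIC))
s=r.state();print(s["time_s"],s["position"],s["ft_force"],s["gripper_width"])
```

```text
7.05 [0.44554352 0.07044797 0.23216637] [-0.06221585 -0.23336594 -0.32828805] 0.04679184748049208
```

View pics/side3z.png

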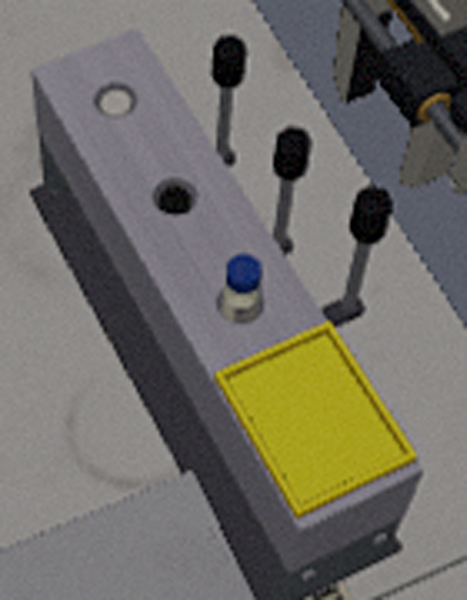

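View pics/top3z.png

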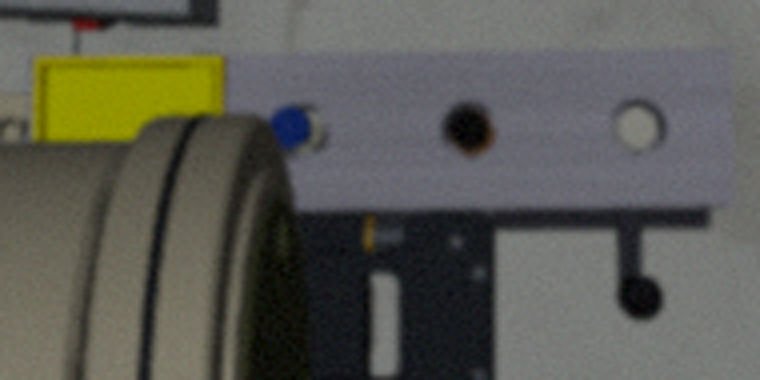

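Request:
{"method": "step_arm", "body": {"increments": [[[0,0,0],-0.175,0.5],[[0,0,0],-0.175,0.5],[[0,0,0],-0.175,0.5],[[0,0,0],-0.175,0.5],[[0,0,0],-0.175,0.5]]}}

```text
time_s: 7.68
position: [0.4443, 0.0704, 0.2299]
eef_rot: [[0.792, -0.61, -0.003], [-0.61, -0.792, -0.0], [-0.002, 0.002, -1.0]]
ft_force: [0.5, -0.6, -0.6]
gripper_width: 0.0462
```

Request:
{"method": "step_arm", "body": {"increments": [[[0,0,0],-0.175,0.5],[[0,0,0],-0.175,0.5],[[0,0,0],-0.175,0.5],[[0,0,0],-0.17,0.5],[[0,0,0],0,0.5]]}}

```text
time_s: 8.3
position: [0.4445, 0.0703, 0.2301]
eef_rot: [[0.999, 0.032, -0.002], [0.032, -0.999, -0.0], [-0.002, -0.0, -1.0]]
ft_force: [-0.6, 0.3, 0.7]
gripper_width: 0.0463
```

```bash
python3 - <<'E'
from tri import *
t=(np.array([292,126])+.5)/4-.5+[125,165]; s=(np.array([244.5,265])+.5)/(10/3)-.5+[225,140]
print(tri(t,s))
from fit import W
for p in([.5215,.0381,np.radians(1.9)],):
  for z in(.155,.160,.163):
    from fit import proj
    X=W(p,[0,.035,z]);print(X,(proj(ct,X)-[125,165])*4+1.5,(proj(cs,X)-[225,140])*3.333+1.2)
E
python3 to.py .5203 .0732 .182
```

```text
[0.51936043 0.07085585 0.16159164]
[[0.52033957 0.07308076 0.155     ]] [[288.38624463 125.71670253]] [[242.69738235 275.62924257]]
[[0.52033957 0.07308076 0.16      ]] [[286.6405845  125.04191624]] [[243.27817406 270.65577152]]
[[0.52033957 0.07308076 0.163     ]] [[285.58201182 124.63272413]] [[243.62979337 267.6447635 ]]
[0.44471127 0.07035645 0.23052721] <class 'numpy.ndarray'> tool shift mm [75.7 -0.7 48.4]
```

Request:
{"method": "step_arm", "body": {"increments": [[[25,0,0],0,0.5],[[25,1,0],0,0.5],[[25,0,0],0,0.5],[[0,0,25],0,0.5],[[0,0,15],0,0.5]]}}

```text
time_s: 9.02
position: [0.5195, 0.0718, 0.1895]
eef_rot: [[1.0, 0.03, -0.002], [0.03, -1.0, -0.0], [-0.002, 0.0, -1.0]]
ft_force: [0.1, 0.3, 0.1]
gripper_width: 0.0467
```

Request:
{"method": "step_arm", "body": {"increments": [[[0,0,0],0,0.5],[[0,0,0],0,0.5],[[0,0,0],0,0.5],[[0,0,0],0,0.5],[[0,0,0],0,0.5]]}}

```text
time_s: 9.65
position: [0.5203, 0.0719, 0.1917]
eef_rot: [[0.999, 0.033, 0.001], [0.033, -0.999, 0.0], [0.001, -0.0, -1.0]]
ft_force: [-0.4, 1.0, 0.4]
gripper_width: 0.0462
```

```bash
python3 - <<'E'
from bench import r,get_image
import cv2
from fit import *
d=get_image("wrist"); cv2.imwrite("pics/w4.png",d["image"])
d2=get_image("side"); cv2.imwrite("pics/s4.png",d2["image"])
for X in([.5203,.0731,.163],[.5203,.0711,.163],[.5183,.0731,.163],[.5228,-.002,.125]):print(X,proj(d,np.array([X])))
E
python3 to.py .520 .072 .135
```

```text
[0.5203, 0.0731, 0.163] [[258.44416802 219.73216641]]
[0.5203, 0.0711, 0.163] [[258.35452718 222.22398631]]
[0.5183, 0.0731, 0.163] [[255.74343246 219.65057108]]
[0.5228, -0.002, 0.125] [[258.36862105 277.33246708]]
[0.52016884 0.07183979 0.19131228] <class 'numpy.ndarray'> tool shift mm [-0.2 -0.2 56.3]
```

View pics/w4.png

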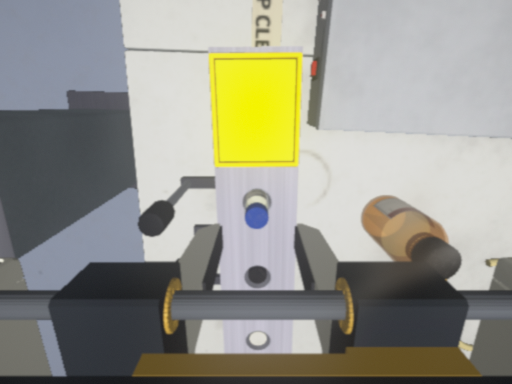

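View pics/s4.png

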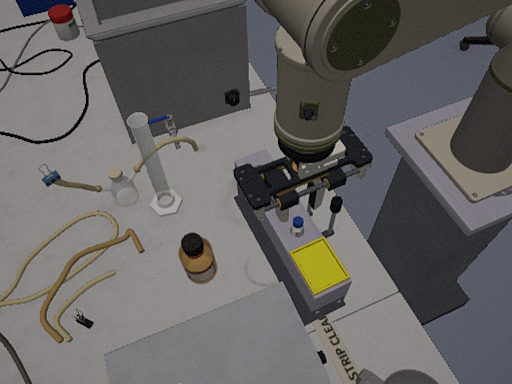

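Request:
{"method": "step_arm", "body": {"increments": [[[-0.5,-1.5,12],0,0.5],[[0,0,15],0,0.5],[[0,0,15],0,0.5],[[0,0,13],0,0.5],[[0,0,0],0,0.5]]}}

```text
time_s: 10.48
position: [0.5184, 0.0733, 0.1344]
eef_rot: [[0.999, 0.033, -0.003], [0.033, -0.999, -0.0], [-0.003, 0.0, -1.0]]
ft_force: [-0.1, -0.1, -0.1]
gripper_width: 0.0464
```

Request:
{"method": "step_arm", "body": {"increments": [[[0,0,0],0,0.5],[[0,0,0],0,0.3],[[0,0,0],0,0.1],[[0,0,0],0,0.1],[[0,0,0],0,0.1]]}}

```text
time_s: 11.1
position: [0.5198, 0.0733, 0.1366]
eef_rot: [[0.999, 0.033, 0.0], [0.033, -0.999, 0.0], [0.0, -0.0, -1.0]]
ft_force: [-0.2, 0.5, 1.0]
gripper_width: 0.0204
```

Request:
{"method": "step_arm", "body": {"increments": [[[0,0,0],0,0.0],[[0,0,-8],0,0.0],[[0,0,-12],0,0.0],[[0,0,-15],0,0.0],[[0,0,-10],0,0.0]]}}

```text
time_s: 11.72
position: [0.5202, 0.0733, 0.1831]
eef_rot: [[0.999, 0.033, 0.002], [0.033, -0.999, 0.0], [0.002, 0.0, -1.0]]
ft_force: [0.5, 0.3, 1.2]
gripper_width: 0.0202
```

```bash
python3 - <<'E'
from bench import r,get_image
import cv2
d=get_image("side"); cv2.imwrite("pics/s5.png",cv2.resize(d["image"][140:320,225:365],None,fx=3.333,fy=3.333,interpolation=cv2.INTER_CUBIC))
print(r.state()["gripper_width"])
E
python3 to.py .518 .146 .155
```

```text
0.020523769794700577
[0.52083267 0.07338663 0.18433638] <class 'numpy.ndarray'> tool shift mm [ -0.5 -72.7  29.3]
```

View pics/s5.png

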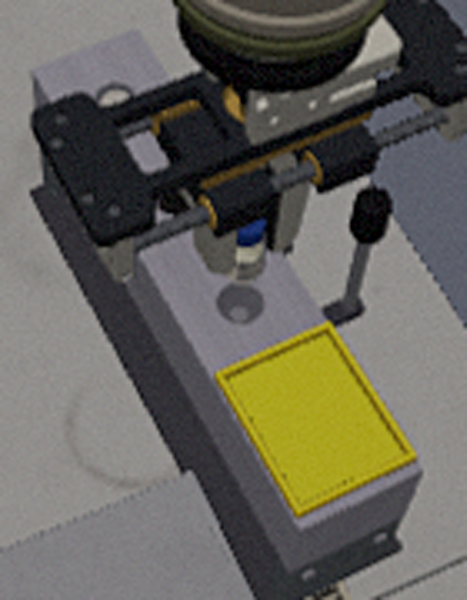

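Request:
{"method": "step_arm", "body": {"increments": [[[0,-18,0],0,0.0],[[0,-20,0],0,0.0],[[0,-20,0],0,0.0],[[0,-15,0],0,0.0],[[0,0,0],0,0.0]]}}

```text
time_s: 12.4
position: [0.5168, 0.1476, 0.1808]
eef_rot: [[0.999, 0.035, -0.001], [0.035, -0.999, 0.0], [-0.001, -0.0, -1.0]]
ft_force: [0.6, -0.7, -0.1]
gripper_width: 0.0207
```

Request:
{"method": "step_arm", "body": {"increments": [[[0,0,8],0,0.0],[[0,0,8],0,0.0],[[0,0,6],0,0.0],[[0,0,3],0,0.0],[[0,0,0],0,0.0]]}}

```text
time_s: 13.02
position: [0.5171, 0.1461, 0.156]
eef_rot: [[0.999, 0.033, -0.0], [0.033, -0.999, -0.0], [-0.0, 0.0, -1.0]]
ft_force: [0.8, -0.6, -0.3]
gripper_width: 0.0204
```

Request:
{"method": "step_arm", "body": {"increments": [[[0,0,0],0,0.0],[[0,0,1.5],0,0.0],[[0,0,1],0,0.0],[[0,0,1],0,0.0],[[0,0,0],0,0.0]]}}

```text
time_s: 13.65
position: [0.5172, 0.1463, 0.1528]
eef_rot: [[0.999, 0.033, 0.0], [0.033, -0.999, 0.0], [0.0, -0.0, -1.0]]
ft_force: [-0.7, -0.8, -0.6]
gripper_width: 0.0204
```

Run:
```python
from bench import r,get_image
import cv2
d=get_image("side"); cv2.imwrite("pics/s6.png",cv2.resize(d["image"][140:320,225:365],None,fx=3.333,fy=3.333,interpolation=cv2.INTER_CUBIC))
s=r.state();print(s["position"],s["ft_force"],s["gripper_width"])
```

```text
[0.51720131 0.14629601 0.15278097] [-0.71217394 -0.17497049  0.31997179] 0.020117979603748518
```

View pics/s6.png

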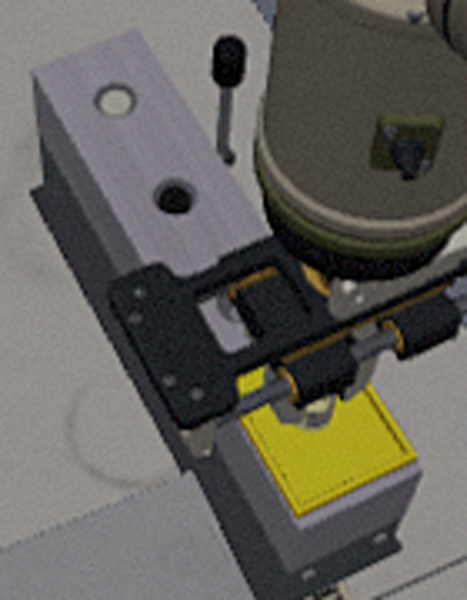

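No contact force yet, so I'll lower in small steps until it touches.

Request:
{"method": "step_arm", "body": {"increments": [[[0,0,0.5],0,0.0],[[0,0,0.5],0,0.0],[[0,0,0],0,0.0],[[0,0,0],0,0.0],[[0,0,0],0,0.0]]}}

```text
time_s: 14.32
position: [0.5173, 0.1463, 0.1526]
eef_rot: [[0.999, 0.033, 0.0], [0.033, -0.999, 0.0], [0.0, -0.0, -1.0]]
ft_force: [-3.7, -0.9, 5.7]
gripper_width: 0.0202
```

Touchdown: 5.7 N upward. Releasing now.

Request:
{"method": "step_arm", "body": {"increments": [[[0,0,-0.4],0,0.0],[[0,0,0],0,0.26],[[0,0,0],0,0.3],[[0,0,0],0,0.4],[[0,0,0],0,0.5]]}}

```text
time_s: 14.95
position: [0.5172, 0.1463, 0.152]
eef_rot: [[0.999, 0.033, -0.0], [0.033, -0.999, -0.0], [-0.0, 0.0, -1.0]]
ft_force: [-0.3, 0.1, -0.5]
gripper_width: 0.0426
```

Request:
{"method": "step_arm", "body": {"increments": [[[0,0,0],0,0.5],[[0,0,-12],0,0.5],[[0,0,-30],0,0.5],[[0,0,-45],0,0.5],[[0,0,-45],0,0.5]]}}

```text
time_s: 15.58
position: [0.5171, 0.1463, 0.2864]
eef_rot: [[0.999, 0.033, 0.001], [0.033, -0.999, 0.0], [0.001, -0.0, -1.0]]
ft_force: [0.8, 0.1, 0.0]
gripper_width: 0.0461
```

Request:
{"method": "step_arm", "body": {"increments": [[[-50,0,0],0,0.5],[[-50,0,0],0,0.5],[[0,0,0],0,0.5],[[0,0,0],0,0.5],[[0,0,0],0,0.5]]}}

```text
time_s: 16.2
position: [0.4181, 0.143, 0.2846]
eef_rot: [[0.999, 0.033, 0.001], [0.033, -0.999, 0.0], [0.001, -0.0, -1.0]]
ft_force: [-0.4, -0.1, -0.3]
gripper_width: 0.0468
```

Run:
```python
from bench import r,get_image
import cv2,numpy as np
from fit import W,proj
for n in("side","top"):
    d=get_image(n); a=d["image"][140:320,225:365] if n=="side" else d["image"][165:260,125:315]
    f=10/3 if n=="side" else 4
    o=[225,140] if n=="side" else [125,165]
    cv2.imwrite(f"pics/{n}7z.png",cv2.resize(a,None,fx=f,fy=f,interpolation=cv2.INTER_CUBIC))
    X=np.array([[.5173,.1463,.130],[.5173,.1463,.179]]);print(n,(proj(d,X)-o)*f)
s=r.state();print(s["time_s"],s["position"],s["ft_force"],s["gripper_width"])
```

```text
side [[309.87897622 413.59408966]
 [320.07472896 369.30565932]]
top [[129.92493993 129.73197862]
 [101.9136248  123.32112962]]
16.4 [0.41766629 0.14291528 0.28396614] [ 1.00720373  0.15812613 -0.13138019] 0.04661776798545833
```

View pics/side7z.png

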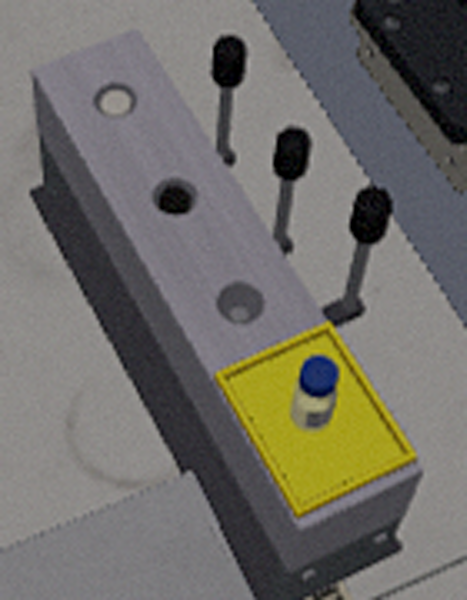

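View pics/top7z.png

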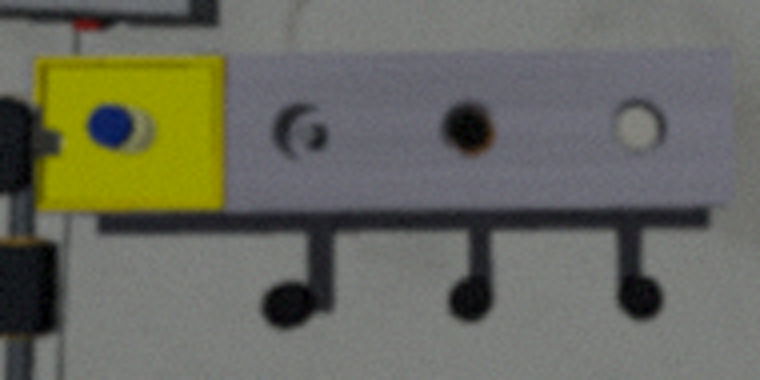

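The vial stands upright in the tray: the cap is at side zoom (319,372), predicted (320,369), and at top zoom (109,126), predicted (102,123). The other two caps are unchanged, and the hand is clear.

```bash
python3 -c "
from bench import r
print(r.hand_in()); print(r.state()['time_s'])"
```

```text
the job is handed in; nothing more can be done
None
the job is handed in; nothing more can be done
```

I pulled the knob by the blue-capped vial's well (the one next to the tray) up about 40 mm and released it. The rod held the vial about 35 mm proud of the block with the fingers off it. I then gripped the vial, carried it to the yellow tray, lowered it until it touched down (5.7 N) and let go. I handed the job in at about 16.4 s; it reports no verdict.

- **Blue vial:** the last side and top pictures show it upright near the middle of the tray. The cap was within 1 mm of where I expected it in the side view and about 3 mm in the top view.
- **Other vials:** the white and black caps look unchanged in their wells.
- **Robot:** the hand was clear of everything, with force readings of about 1 N or less.
- **Disagreement:** position estimates from the two cameras and the wrist view differed by 2–4 mm in y. The grasps and the placing had room for that.

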